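# Stow the eyepiece and click its case shut

## Robot

A 6-joint arm with a two-finger parallel gripper is mounted at the origin on the work surface. World frame = base frame: x ahead of the robot, y to its left, z up, the work surface at z = 0. Lengths are in m, angles in rad, forces in N, time in s.
With the tool pointing down it reaches from about 0.325 to 1 m from the base axis. Payload 5.1 kg.
Tool frame: the origin (TCP) lies on the centre line of the jaws, within the pads' length; the fingertips stand 14 mm ahead of it and the grasp point (between the pads) lies 5 mm behind it; z points along the fingers, y is the line along which they close (so a half turn about z gives the same grasp; the last joint's range is limited). The gripper opens to 85 mm and grips with 20 to 120 N. Pads are 22 mm wide; open, the fingers measure 114 mm over their backs; the gripper's body (76 mm by 85 mm) begins 54 mm behind the grasp point. The pads swing forward as they close: fully open they stand 13 mm farther back than shut.
Start: joints at [-0.083, 0.124, 1.65, -0, 1.367, -0.083], TCP at [0.65, -0, 0.245] pointing down, gripper open.
Joint ranges: [-2.61, 2.61], [-1.02, 2.33], [0.03, 2.71], [-1.35, 4.49], [0.32, 2.68], [-2.91, 2.91]. Speed limits (rad/s): [2.57, 2.57, 3.14, 3.14, 3.14, 3.14].

## Interface

Orientations are given as a unit quaternion [x, y, z, w].
In Python, from rig import bot, imaging gives the robot as it stands.
- The arm moves only by the tool arm_command, never from a script. Its argument "moves" is one flat list of numbers, 7 for each row, row after row: the turn, a rotation vector about the tool's x, y, z in rad, then the shift along the tool's x, y, z in cm, then the finger opening in cm, from 0 to 8.54. A call has exactly 5 rows; each row shifts and turns the commanded pose from where the row before left it, along the tool's axes as they then stand; what a row does not reach is not made up. A row lasts 1/8 s, in which the tool goes at most 62.5 mm and 10.7 degrees, less where a joint would pass 70% of its speed; a pose out of reach is approached as far as the arm can. A call is refused whole if a number of a shift passes 6.25 or a number of a turn 0.188, either way. A call with a gripper value outside its range is refused whole. The fingers move at their own pace and stop on an object; the grip force is fixed at half the most. Time passes only in rows, so rows that do not move let the fingers close, or fill a call up. It gives the time, the measured TCP pose, the force, the opening and the grip force at its end, in the units of the state.
- bot.sense(): the state, without advancing time (a new reading comes with each control period).
- imaging.snapshot(name): name is "scene" or "side" or "wrist"; returns the picture (420x560x3 uint8, red, green, blue); there is no depth.
- imaging.camera_params(name): a dict with "K" (3x3 intrinsics, pixels), "dist" ([k1, k2, p1, p2, k3] as OpenCV has them; the pictures are not rectified), "R" (3x3) and "t" (3): a world point X has camera coordinates R X + t; the wrist camera has in their place "mount" (4x4, takes a point from camera to tool coordinates, whose origin is the TCP and whose axes are the flange's). Camera axes: x right, y down, z forward; pixel columns grow to the right and rows downward; lengths in m; the calibration is good to about 2 mm. A picture is of the moment at which its call begins: read the wrist's pose just before it. camera_params takes no time and is no camera call.
- bot.hand_in(): hands the job in; it is judged then, once.
The state is a dict: "clock": time; "joint_positions": joint angles; "qvel": joint speeds; "tau": joint torques, N m; "tool_pos": TCP position; "tcp_rot": TCP orientation; "force": force on the tool from outside, world axes, zero at the start; "torque": the same for the moment, N m; "grip_width": finger opening in m; "grip_force": force on a finger pad.
Only numpy, scipy, OpenCV 4.12 (cv2) and the standard library are available. Lean on these libraries where they do the work, as an engineer would, in place of code of your own. Each camera call takes 0.05 s, during which the arm holds its last target. There are 200 camera calls.

## Task

Put the short, stout microscope eyepiece from the bench, barrel down and without dropping it, fully home into the empty hole of the padding in the open case. Then swing the case's sprung lid over and press its far edge, opposite the hinge, down past the catch until it clicks and the lid stays shut by itself. The lid is delicate, so do it gently (feel for the click and never push on it with more than about 20 N), and leave everything else where it is.

Things in the scene. Friction and masses are not known exactly. Their poses are not given: they have to be found in the camera images.
- eyepiece_mid (a point): Centre, half-way up, of the loose eyepiece: a stepped light-metal cylinder 47 mm high, upright on the bench, about 0.11 kg. Lower 22 mm: barrel, 26 mm diameter; upper 25 mm: head, 34 mm diameter (grip here). The point is on its axis, 23.5 mm above the foot; z up its axis. The long objective and the bottle near it are taller; the three may have swapped places.
- case: Grey rigid case fixed to the bench, outer size 158 (x) by 132 (y) by 62 mm (z, without lid), walls 4 mm. Origin: centre of its underside; x along the hinge, y towards the hinge side, z up. Padding fills it up to 30 mm, so the walls rise 32 mm above the padding. The padding has two holes at x = -36 mm (empty) and +36 mm (holds an objective), both at y = 0.
- nest (a point): Centre of the mouth of the empty hole, at the padding's top, 30 mm above the bench; axes as the case. Hole 30 mm wide (2 mm play round the barrel), 3 mm chamfer, 26 mm deep. Fully home, the eyepiece's head rests on the padding, its centre 31.5 mm and top 55 mm above the bench. Fingers set along the case's y have 45 mm free on either side of the head; along x less.
- case_hinge (a point): Middle of the hinge line, at the case's +y rim (case frame 0, 66, 62 mm); axes as the case. The lid turns about its x. A spring and a stiff hinge resist closing: about 3 to 4 N at the far edge. Let go before it has clicked, the lid springs up again to 0.3 rad or more.
- lid (a joint): Lid angle, rad: 0 level, pi/2 upright; starts between 1.5 and 1.8. Flat plate 158 by 132 by 6 mm, skirt inside. At the catch the force on the far edge rises to a peak of some 8 to 16 N (twice that half-way to the hinge), then suddenly drops to a few N: the click. 4 to 6 mm below the click is a hard stop. Caught, it stays between -0.01 and 0.13, depending on the catch's height.
- lid_edge (a point): Middle of the lid's far (free) edge, on its outer face (the top when closed); 132 mm from the hinge line and 6 mm outside the plane through it. x along the hinge, -y from hinge to edge, z the outer face's outward normal. Press about 20 mm in from it, to stay clear of the catch. Where it clicks is not known beforehand: this edge is then 70 to 88 mm above the bench.
- case_front (a point): Middle of the top rim of the wall opposite the hinge (case frame 0, -66, 62 mm); axes as the case. On its outside sits the catch, a sprung steel bar 36 mm long along x on a block adjusted in height: its top is 67 to 82 mm above the bench, different each time and not measured. The lid's edge pushes it outwards and it snaps back over a small bar on the lid's edge. Do not press on it.
- stored_objective: Small objective, 24 mm wide and 40 mm high, already in the other hole; origin: centre of its foot. Leave alone.
- long_objective: Long objective, 24 mm wide and 62 mm high, standing loose on the bench; origin: centre of its foot. Leave alone.
- bottle: Small amber bottle, 38 mm wide and 75 mm high, standing loose; origin: centre of its foot. Leave alone.
- flask: Empty clear culture flask with a red cap, 106 by 50 by 26 mm, lying flat; origin: under its body's centre, x towards the cap. Leave alone.
- dish: Clear covered dish, 63 mm wide, 15 mm high; origin: centre of its underside. Leave alone.
- driver: Screwdriver, 160 mm long, lying; x towards its tip. Leave alone.
Things that resemble listed ones, but are neither listed nor needed, are in the scene too. Of the things like the case, leave any that is red; of the rest the larger one is meant. What is shaped like the part that bears eyepiece_mid but purple is not meant.

How it is judged:
By the outcome, as a careful person would: the job done as asked, in the order asked, and still so for the second after the job is handed in, with the robot touching nothing.
It also fails if it takes over 70 s, if anything falls off the work surface, if the arm or the gripper's body presses on something with over 40 N, if the wrist force passes 120 N, or if a joint passes its speed limit or range.

## Working session

There is one attempt and no reset: what is moved stays moved. The work goes in short steps, Python scripts to look and compute and a tool call to move; the robot and the scene stay as the last step left them, time stands still between calls to the robot, and variables do not carry over. Pictures are saved under pics/ and viewed, at most 10 in all, crops included, and the job is handed in when it is done.

Besides the shell and the picture viewer there is one more tool, called after ">>>" as name(argument=value, ...), one argument or row to a line, values as JSON. arm_command: Moves the arm, as the interface text tells. Its arguments: {"type":"object","properties":{"moves":{"type":"array"}},"required":["moves"]}

```bash
mkdir -p pics
cat > h.py <<'E'
import numpy as np, cv2
from rig import bot, imaging
from scipy.spatial.transform import Rotation as R
def cam(n):
    p=imaging.camera_params(n); K=np.array(p['K'],float); d=np.array(p['dist'],float)
    if 'mount' in p:
        s=bot.sense(); T=np.eye(4); T[:3,:3]=R.from_quat(s['tcp_rot']).as_matrix(); T[:3,3]=s['tool_pos']
        M=np.linalg.inv(T@np.array(p['mount'])); return K,d,M[:3,:3],M[:3,3]
    return K,d,np.array(p['R'],float),np.array(p['t'],float).ravel()
def px(c,uv,z):
    K,d,r,t=c; q=cv2.undistortPoints(np.array([[uv]],float),K,d)[0,0]
    D=r.T@np.array([q[0],q[1],1]); C=-r.T@t; return C+D*(z-C[2])/D[2]
def proj(c,X):
    K,d,r,t=c; return cv2.projectPoints(np.array(X,float).reshape(-1,3),cv2.Rodrigues(r)[0],t,K,d)[0][:,0]
def snap(n,f):
    c=cam(n); im=imaging.snapshot(n); cv2.imwrite(f'pics/{f}.png',im[...,::-1]); return c,im
E
python3 - <<'E'
from h import *
a=[snap(n,n)[1] for n in('scene','side')]
w=snap('wrist','wrist')
for n in('scene','side','wrist'):
    c=cam(n);print(n,c[0].diagonal(),-c[2].T@c[3],c[2][2])
print(bot.sense())
E
```

```text
scene [393.83221664 393.83221664   1.        ] [ 0.98866789 -0.45184281  0.70781398] [-0.4737249   0.53538889 -0.69924492]
side [407.11994223 407.11994223   1.        ] [ 0.26417166 -0.5968917   0.64602387] [ 0.30941164  0.68776425 -0.65669229]
wrist [311.52599933 311.52599933   1.        ] [0.65057211 0.07664758 0.37286271] [-1.16465360e-04 -3.00422395e-01 -9.53806254e-01]
{'clock': 0.15, 'joint_positions': array([-8.25917724e-02,  1.24345922e-01,  1.65137227e+00,  2.00922510e-05,
        1.36749173e+00, -8.26187547e-02]), 'qvel': array([-0.00041934, -0.00144923, -0.00374501,  0.00098607, -0.00111098,
        0.00204349]), 'tau': array([ 3.58459238e-04, -4.24227583e+01, -3.66012383e+01, -4.16494640e-05,
        4.65309960e-03, -1.53378886e-05]), 'tool_pos': array([6.49546079e-01, 1.90195422e-05, 2.44334380e-01]), 'tcp_rot': array([ 7.07098450e-01,  7.07114650e-01, -5.15155426e-04, -6.23378898e-04]), 'force': array([-0.04524777, -0.63014772,  0.04845737]), 'torque': array([ 0.0112993 , -0.00051968, -0.04641502]), 'grip_force': 0.0, 'grip_width': 0.08549300368368104}
```

View pics/scene.png

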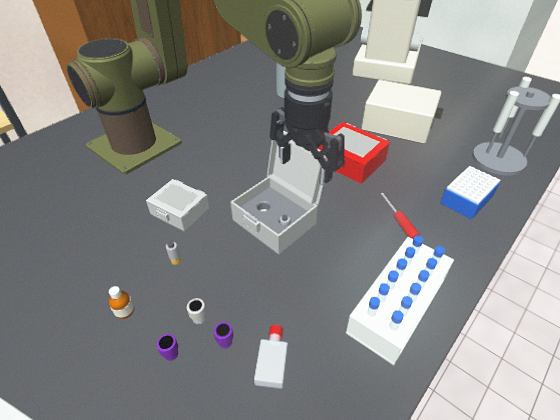

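View pics/side.png

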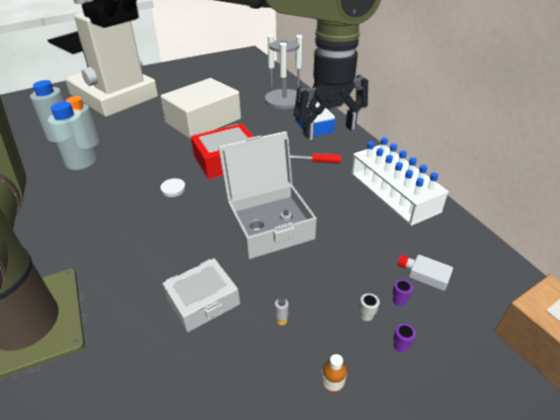

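The scene view shows the open grey case at about (275,210), larger than the closed grey one at (178,203); the red one is at (357,150). Eyepiece candidates are the light-metal one at (196,310) and two purple ones at (168,347) and (223,334). The light-metal one fits, and in the side view it is at (370,305). I'll confirm this in an enlarged crop.

Run:
```python
import cv2,numpy as np
s=cv2.imread('pics/scene.png');d=cv2.imread('pics/side.png')
f=lambda i,x,y,w,h,k:cv2.resize(i[y:y+h,x:x+w],None,fx=k,fy=k,interpolation=cv2.INTER_CUBIC)
o=np.zeros((600,800,3),np.uint8)
def put(i,x,y):o[y:y+i.shape[0],x:x+i.shape[1]]=i
put(f(s,225,170,100,80,4),0,0)      # 400x320
put(f(d,220,180,100,80,4),400,0)
put(f(s,180,290,40,28+7,8),0,320)
put(f(d,350,285,40,35,8),400,320)
cv2.imwrite('pics/crop1.png',o)
```

```text
(no output)
```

View pics/crop1.png

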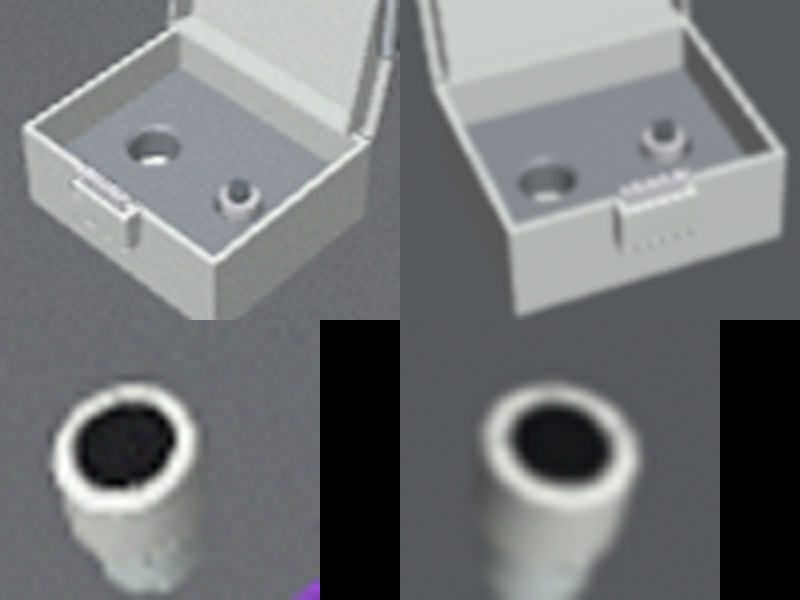

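The crop confirms it: the light-metal eyepiece with its narrower barrel down is at scene (195.6,305.6) and side (369.6,300.5). The case's empty hole is at scene (263,206.5) and side (256.5,225).

Run:
```python
from h import *
np.set_printoptions(precision=4,suppress=True)
S,D=cam('scene'),cam('side')
g=lambda X,Y,x0,y0,k:(x0+(X+.5)/k-.5,y0+(Y+.5)/k-.5)
print('eye',px(S,g(127,126,180,290,8),.047),px(D,g(160,125,350,285,8),.047))
print('hole',px(S,g(153,147,225,170,4),.030),px(D,g(147,183,220,180,4),.030))
print('stored',px(S,g(239,190,225,170,4),.044),px(D,g(264,132,220,180,4),.044))
for p in[(25,127),(215,262),(368,143),(180,28)]:print('S',px(S,g(*p,225,170,4),.062))
for p in[(38,88),(113,232),(385,152)]:print('D',px(D,g(*p,220,180,4),.062))
for n,u,v,z,c in[('lobjS',172,245,.062,S),('bottleS',116,292,.075,S),('purpS',168,341,.047,S),('purp2',223,328,.047,S),('lobjD',282,302,.062,D)]:print(n,px(c,(u,v),z))
```

```text
eye [ 0.5971 -0.2554  0.047 ] [ 0.5989 -0.2584  0.047 ]
hole [0.499  0.0379 0.03  ] [0.4993 0.0327 0.03  ]
stored [0.5717 0.0343 0.044 ] [0.5701 0.0286 0.044 ]
S [ 0.4529 -0.0223  0.062 ]
S [ 0.6086 -0.0287  0.062 ]
S [0.6154 0.0994 0.062 ]
S [0.4617 0.105  0.062 ]
D [0.4623 0.1006 0.062 ]
D [ 0.4569 -0.0266  0.062 ]
D [ 0.6124 -0.0335  0.062 ]
lobjS [ 0.4553 -0.1974  0.062 ]
bottleS [ 0.4788 -0.342   0.075 ]
purpS [ 0.6158 -0.3337  0.047 ]
purp2 [ 0.6714 -0.2532  0.047 ]
lobjD [ 0.45   -0.2029  0.062 ]
```

View pics/wrist.png

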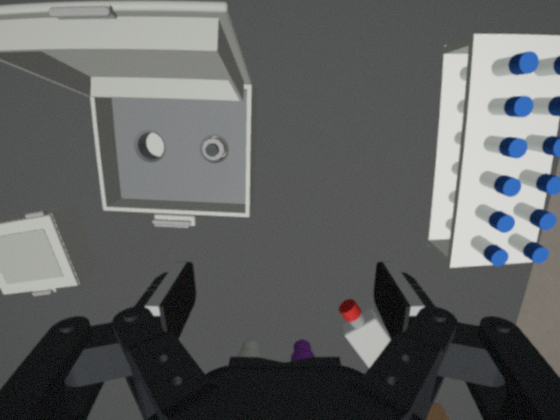

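The wrist view shows the case: empty hole at (152,146), stored objective at (214,149), fingers closing along world x. Moving above the eyepiece, then turning so the fingers close along y.

>>> arm_command(
  moves=[0, 0, 0, -5.14, -1.04, 0, 5.6, 0, 0, 0, -5.14, -1.04, 0, 5.6, 0, 0, 0, -5.14, -1.04, 0, 5.6, 0, 0, 0, -5.14, -1.04, 0, 5.6, 0, 0, 0, -5.14, -1.04, 0, 5.6],
)

```text
clock: 0.78
tool_pos: [0.5973, -0.2585, 0.2449]
tcp_rot: [0.707, 0.707, -0.0, -0.0]
force: [-0.1, -0.2, -0.2]
grip_width: 0.056
grip_force: 0.0
```

>>> arm_command(
  moves=[0, 0, 0.175, 0, 0, 1, 5.6, 0, 0, 0.175, 0, 0, 1, 5.6, 0, 0, 0.175, 0, 0, 1, 5.6, 0, 0, 0.175, 0, 0, 1, 5.6, 0, 0, 0.175, 0, 0, 1, 5.6],
)

```text
clock: 1.4
tool_pos: [0.5977, -0.2569, 0.1945]
tcp_rot: [0.941, 0.338, -0.0, -0.0]
force: [0.2, -0.3, 0.3]
grip_width: 0.0561
grip_force: 0.0
```

>>> arm_command(
  moves=[0, 0, 0.175, 0, 0, 0.5, 5.6, 0, 0, 0.175, 0, 0, 0.5, 5.6, 0, 0, 0.175, 0, 0, 0.5, 5.6, 0, 0, 0.175, 0, 0, 0.5, 5.6, 0, 0, 0, 0, 0, 0, 5.6],
)

```text
clock: 2.02
tool_pos: [0.5975, -0.2568, 0.1743]
tcp_rot: [1.0, -0.001, -0.001, -0.0]
force: [0.7, -0.3, 0.4]
grip_width: 0.056
grip_force: 0.0
```

Run:
```python
from h import *
c,im=snap('wrist','w2'); s=bot.sense(); print(s['tool_pos'],s['tcp_rot'],s['grip_width'])
for z in(0.047,0): print(proj(c,[[.598,-.257,z],[.615,-.257,z]]))
w=cam('wrist')
```

```text
[ 0.59769617 -0.25688623  0.17477086] [ 9.99999662e-01 -6.22114196e-04 -4.75828417e-04 -2.51251053e-04] 0.05589387551361325
[[284.48133761 202.74705389]
 [284.44609105 183.39201347]]
[[284.42550572 189.2180346 ]
 [284.39448645 172.484813  ]]
```

View pics/w2.png

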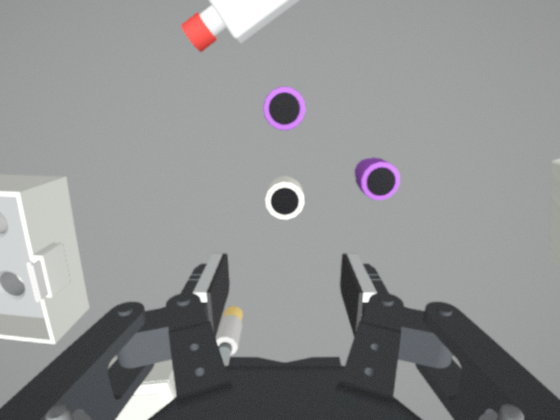

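The wrist view shows the eyepiece's top ring at (285,199), close to the predicted (284.5,202.7), so it is about 3 mm further in +x. Shifting 2.5 mm, descending and gripping high on the head.

>>> arm_command(
  moves=[0, 0, 0, 0.25, 0, 3.5, 5.6, 0, 0, 0, 0, 0, 3.5, 5.6, 0, 0, 0, 0, 0, 3.3, 5.6, 0, 0, 0, 0, 0, 2.4, 5.6, 0, 0, 0, 0, 0, 1.0, 5.6],
)

```text
clock: 2.7
tool_pos: [0.5996, -0.2566, 0.0366]
tcp_rot: [1.0, -0.001, -0.001, -0.001]
force: [-0.2, 0.6, -0.5]
grip_width: 0.0563
grip_force: 0.0
```

>>> arm_command(
  moves=[0, 0, 0, 0, 0, 0, 5.0, 0, 0, 0, 0, 0, 0, 4.2, 0, 0, 0, 0, 0, 0, 3.0, 0, 0, 0, 0, 0, 0, 2.5, 0, 0, 0, 0, 0, 0, 2.5],
)

```text
clock: 3.32
tool_pos: [0.6017, -0.2576, 0.0403]
tcp_rot: [1.0, -0.002, 0.001, 0.001]
force: [0.4, 1.0, 6.0]
grip_width: 0.0321
grip_force: 59.7
```

Run:
```python
from h import *
a=snap('wrist','w3')[1];b=snap('side','d3')[1];c=snap('scene','s3')[1]; s=bot.sense(); print(s['tool_pos'],s['tcp_rot'],s['grip_width'],s['force'])
p=lambda i,x,y,w,h:cv2.resize(i[y:y+h,x:x+w],(400,300),interpolation=cv2.INTER_CUBIC)
cv2.imwrite('pics/c3.png',np.vstack([np.hstack([p(b,320,240,96,72),p(c,150,250,96,72)]),np.hstack([p(a,200,180,160,120)]*2)])[...,::-1])
```

```text
[ 0.60169207 -0.25763635  0.04031703] [ 9.99996750e-01 -2.01012790e-03  1.37714444e-03  7.49701088e-04] 0.032019236156367835 [-0.27366021  0.34106947  6.24840101]
```

View pics/c3.png

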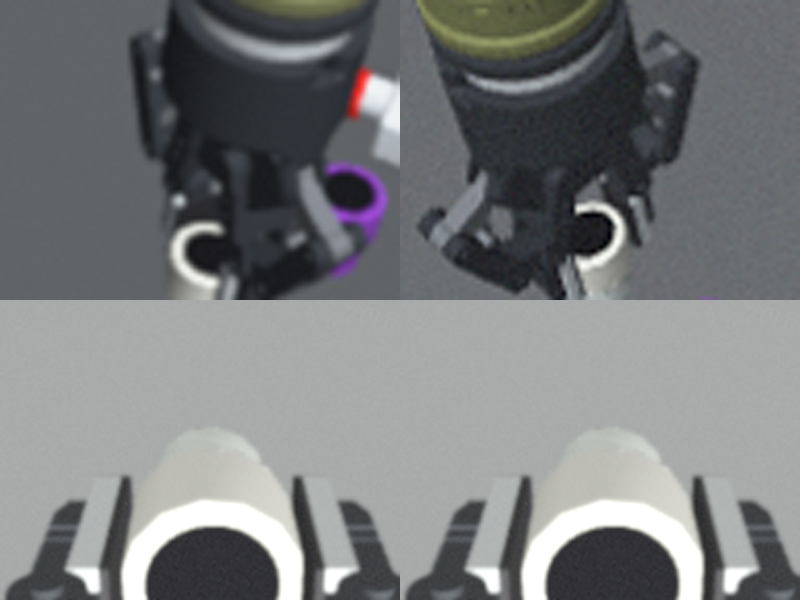

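Run:
```python
from h import *
c=cam('wrist'); im=cv2.imread('pics/w3.png'); 
t=bot.sense()['tool_pos']; print('tcp px',proj(c,[t,t+[0,0,.007],t+[0,.016,0],t+[0,-.016,0]]))
m=(im.min(2)>190).astype(np.uint8); m[:,:240]=0;m[:,325:]=0;m[:255]=0
n,l,st,ce=cv2.connectedComponentsWithStats(m)
for i in range(1,n):
    if st[i,4]>100:
        k,_=cv2.findContours((l==i).astype(np.uint8),cv2.RETR_EXTERNAL,cv2.CHAIN_APPROX_NONE); e=cv2.fitEllipse(k[0]); print(st[i],e,[px(c,e[0],z) for z in(.045,.047,.052)])
for z in (.047,.05): 
  for X in(.602,.606,.61):
    a=np.linspace(0,6.28,40); q=proj(c,np.c_[X+.017*np.cos(a),-.2576+.017*np.sin(a),0*a+z]); print(z,X,q.min(0),q.max(0))
```

```text
tcp px [[284.29324362 281.96451057]
 [284.33927598 290.13349833]
 [250.24400406 282.06885905]
 [318.33063095 281.73425334]]
[ 249  255   72   70 2021] ((285.9560546875, 289.470947265625), (66.40982055664062, 76.46705627441406), 56.029563903808594) [array([ 0.6005727 , -0.25837756,  0.045     ]), array([ 0.60183088, -0.25836423,  0.047     ]), array([ 0.60497633, -0.25833093,  0.052     ])]
0.047 0.602 [246.51004343 254.88417198] [321.96912238 320.5730853 ]
0.047 0.606 [246.11892467 246.40064593] [322.29024105 313.39614361]
0.047 0.61 [245.72401004 237.75250609] [322.61392744 306.07418838]
0.05 0.602 [245.75041749 258.02794855] [322.7601148  324.73647948]
0.05 0.606 [245.34216419 249.39135798] [323.09716898 317.46326625]
0.05 0.61 [244.92980361 240.58250199] [323.437048   310.03910566]
```

Run:
```python
import cv2
im=cv2.imread('pics/w3.png'); cv2.imwrite('pics/w3c.png',cv2.resize(im[220:360,190:377],(800,600),interpolation=cv2.INTER_CUBIC))
```

```text
(no output)
```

View pics/w3c.png

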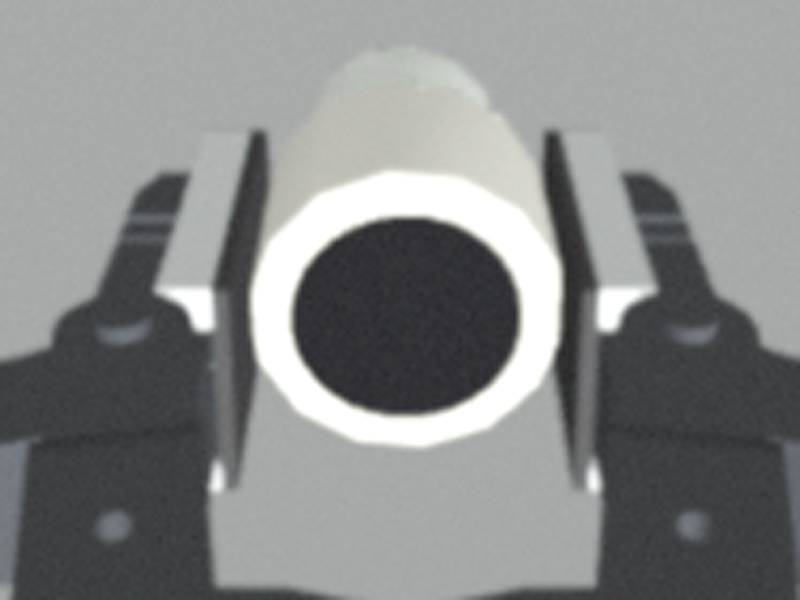

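The crop shows the ring centred between the pads at (284.7,292) with no tilt, so the grip is good. The axis sits about 1–2 mm behind the TCP in x. Lifting, then measuring the hole from the first wrist picture.

>>> arm_command(
  moves=[0, 0, 0, 0, 0, -1, 2.5, 0, 0, 0, 0, 0, -2, 2.5, 0, 0, 0, 0, 0, -3.5, 2.5, 0, 0, 0, 0, 0, -3.5, 2.5, 0, 0, 0.04, 0, 0, -2.5, 2.5],
)

```text
clock: 4.1
tool_pos: [0.601, -0.2573, 0.1666]
tcp_rot: [1.0, -0.023, 0.001, 0.001]
force: [0.7, -0.0, -1.4]
grip_width: 0.0319
grip_force: 59.6
```

Run:
```python
from h import *
np.set_printoptions(precision=4,suppress=True)
s=bot.sense();print(s['tool_pos'],s['tcp_rot'],s['grip_width'],s['force'])
# wrist cam at start pose
p=imaging.camera_params('wrist');T=np.eye(4);T[:3,:3]=R.from_quat([.7070985,.7071147,-.000515,-.000623]).as_matrix();T[:3,3]=[.649546,0,.244334]
M=np.linalg.inv(T@np.array(p['mount']));c=(np.array(p['K']),np.array(p['dist']),M[:3,:3],M[:3,3])
print('hole',px(c,(152,146),.03))
for q in[(103,211),(249,217),(251,85)]:print('rim',px(c,q,.062))
# grid-check: model corners fit from side/scene
x=np.array([.5345,.035]);y=-.04
for k in[(-.036,0,.03),(-.079,-.066,.062),(.079,-.066,.062),(.079,.066,.062)]:
    w=x+[k[0]*np.cos(y)-k[1]*np.sin(y),k[0]*np.sin(y)+k[1]*np.cos(y)];print(k,w,proj(c,[*w,k[2]]),proj(cam('scene'),[*w,k[2]]),proj(cam('side'),[*w,k[2]]))
```

```text
[ 0.601  -0.2573  0.1666] [ 0.9997 -0.0226  0.0013  0.0007] 0.031879689509704975 [ 0.6725 -0.0031 -1.3681]
hole [0.5035 0.0401 0.03  ]
rim [ 0.4543 -0.0249  0.062 ]
rim [ 0.6122 -0.0314  0.062 ]
rim [0.6181 0.1001 0.062 ]
(-0.036, 0, 0.03) [0.4985 0.0364] [[148.0127 149.3852]] [[262.3343 206.6155]] [[255.4016 224.4547]]
(-0.079, -0.066, 0.062) [ 0.4529 -0.0278] [[102.2604 213.5207]] [[229.1982 202.5937]] [[246.2987 238.5713]]
(0.079, -0.066, 0.062) [ 0.6108 -0.0341] [[247.8123 219.3837]] [[277.5049 237.0321]] [[315.3389 218.0069]]
(0.079, 0.066, 0.062) [0.6161 0.0978] [[248.9302  87.5418]] [[316.4185 205.8747]] [[290.2275 184.3415]]
```

>>> arm_command(
  moves=[0, 0, 0, -1.8, -4.6, 0, 2.5, 0, 0, 0, -1.8, -4.6, 0, 2.5, 0, 0, 0, -1.8, -4.6, 0, 2.5, 0, 0, 0, -1.8, -4.6, 0, 2.5, 0, 0, 0, -1.8, -4.6, 0, 2.5],
)

```text
clock: 4.72
tool_pos: [0.5201, -0.0219, 0.1645]
tcp_rot: [1.0, -0.022, 0.001, 0.0]
force: [1.6, 0.5, -1.7]
grip_width: 0.032
grip_force: 59.8
```

>>> arm_command(
  moves=[0, 0, 0, -1.2, -3.2, 0, 2.5, 0, 0, 0, -0.8, -2.0, 0, 2.5, 0, 0, 0, -0.3, -0.7, 1.0, 2.5, 0, 0, 0, 0, 0, 2.0, 2.5, 0, 0, 0, 0, 0, 0.8, 2.5],
)

```text
clock: 5.35
tool_pos: [0.4995, 0.0363, 0.1239]
tcp_rot: [1.0, -0.022, -0.001, 0.0]
force: [-0.0, -0.4, -1.3]
grip_width: 0.0319
grip_force: 59.8
```

>>> arm_command(
  moves=[0, 0, 0, 0, 0, 0, 2.5, 0, 0, 0, 0, 0, 0, 2.5, 0, 0, 0, 0, 0, 0, 2.5, 0, 0, 0, 0, 0, 0, 2.5, 0, 0, 0, 0, 0, 0, 2.5],
)

```text
clock: 5.98
tool_pos: [0.5005, 0.0367, 0.1256]
tcp_rot: [1.0, -0.022, 0.0, -0.0]
force: [-0.0, -0.3, -2.1]
grip_width: 0.0321
grip_force: 59.8
```

Run:
```python
from h import *
np.set_printoptions(precision=4,suppress=True)
c,a=snap('wrist','w4');snap('side','d4');snap('scene','s4'); s=bot.sense(); print(s['tool_pos'],s['tcp_rot'],s['grip_width'],s['force'])
cv2.imwrite('pics/w4c.png',cv2.resize(a[120:345,130:430],(800,600),interpolation=cv2.INTER_CUBIC)[...,::-1])
```

```text
[0.5004 0.0367 0.1254] [ 0.9998 -0.0221  0.     -0.    ] 0.0323295051838496 [-0.2976  0.3471 -0.7465]
```

View pics/w4c.png

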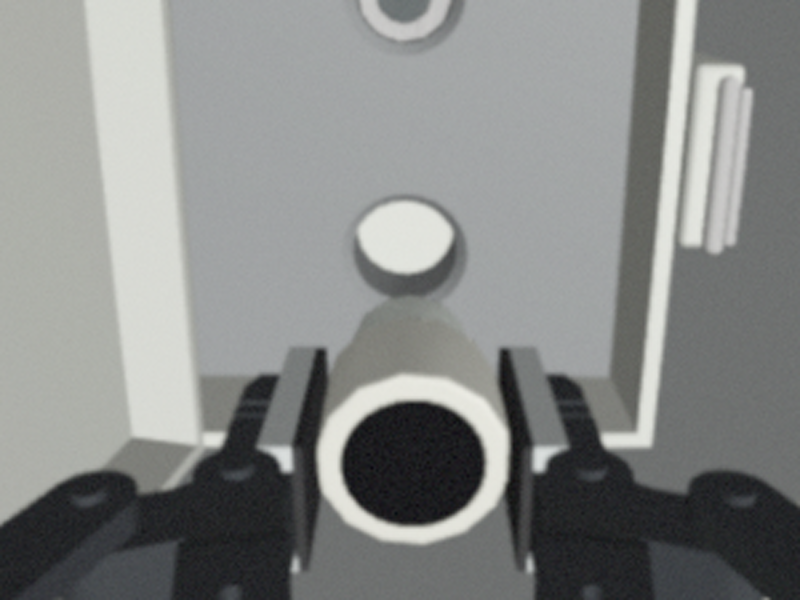

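The crop shows the hole's chamfer ring at columns 352–466, top row 194, just ahead of the barrel. The held eyepiece ring is at columns 317–508, rows 375–544. Fitting both with the same camera.

Run:
```python
from h import *
from scipy.optimize import least_squares as L
np.set_printoptions(precision=4,suppress=True)
c=cam('wrist');s=bot.sense();t=s['tool_pos'];Rm=R.from_quat(s['tcp_rot']).as_matrix()
f=lambda v,x0,k=8/3:x0+(v+.5)/k-.5
a=np.linspace(0,2*np.pi,120)
def ext(x,y,r,z):
    q=proj(c,np.c_[x+r*np.cos(a),y+r*np.sin(a),0*a+z]);return q.min(0),q.max(0)
def fit(cl,cr,rt,rb,r,z):
    def g(p):
        m,M=ext(p[0],p[1],r,z); e=[m[0]-cl,M[0]-cr]
        if rt is not None:e.append(m[1]-rt)
        if rb is not None:e.append(M[1]-rb)
        return e
    o=L(g,[t[0],t[1]],diff_step=1e-3,x_scale=.01);return o.x,o.fun
X=lambda v:f(v,130);Y=lambda v:f(v,120)
h=fit(X(352),X(466),Y(194),None,.018,.03);st=fit(X(355),X(465),None,Y(52),.018-.000,.03);e=fit(X(317),X(508),Y(375),Y(544),.017,t[2]+.0067)
print('hole',h,'\nstored hole',st,'\neye',e)
d=np.r_[h[0]-e[0],0];print('tcp',t,'shift tool cm',Rm.T@d*100)
```

```text
hole (array([0.5006, 0.0375]), array([-2.3082,  2.3095,  0.1067])) 
stored hole (array([0.5754, 0.0339]), array([-5.3561,  5.3536,  0.23  ])) 
eye (array([0.4984, 0.0368]), array([-1.8331,  1.8361, -0.6277,  0.9301]))
tcp [0.5004 0.0367 0.1254] shift tool cm [ 0.2148 -0.0836  0.    ]
```

>>> arm_command(
  moves=[0, 0, 0, 0.3, -0.07, 1.2, 2.5, 0, 0, 0, 0, 0, 1.5, 2.5, 0, 0, 0, 0, 0, 1.2, 2.5, 0, 0, 0, 0, 0, 0.7, 2.5, 0, 0, 0, 0, 0, 0.3, 2.5],
)

```text
clock: 6.75
tool_pos: [0.503, 0.0372, 0.0755]
tcp_rot: [1.0, -0.022, -0.001, 0.0]
force: [-0.3, 0.5, -1.1]
grip_width: 0.0321
grip_force: 59.8
```

>>> arm_command(
  moves=[0, 0, 0, 0, 0, 0, 2.5, 0, 0, 0, 0, 0, 0.3, 2.5, 0, 0, 0, 0, 0, 0.3, 2.5, 0, 0, 0, 0, 0, 0.3, 2.5, 0, 0, 0, 0, 0, 0, 2.5],
)

```text
clock: 7.38
tool_pos: [0.5031, 0.0373, 0.067]
tcp_rot: [1.0, -0.022, -0.0, -0.0]
force: [0.2, -0.0, -0.7]
grip_width: 0.0323
grip_force: 59.8
```

>>> arm_command(
  moves=[0, 0, 0, 0, 0, 0.3, 2.5, 0, 0, 0, 0, 0, 0.3, 2.5, 0, 0, 0, 0, 0, 0.3, 2.5, 0, 0, 0, 0, 0, 0.2, 2.5, 0, 0, 0, 0, 0, 0, 2.5],
)

```text
clock: 8.0
tool_pos: [0.5032, 0.0372, 0.0561]
tcp_rot: [1.0, -0.022, -0.0, 0.0]
force: [0.3, 0.2, -1.4]
grip_width: 0.0319
grip_force: 59.8
```

>>> arm_command(
  moves=[0, 0, 0, 0, 0, 0.25, 2.5, 0, 0, 0, 0, 0, 0.2, 2.5, 0, 0, 0, 0, 0, 0.2, 2.5, 0, 0, 0, 0, 0, 0.1, 2.5, 0, 0, 0, 0, 0, 0, 2.5],
)

```text
clock: 8.62
tool_pos: [0.5033, 0.0373, 0.0487]
tcp_rot: [1.0, -0.022, -0.0, 0.0]
force: [-0.4, -1.0, -1.8]
grip_width: 0.0325
grip_force: 59.8
```

>>> arm_command(
  moves=[0, 0, 0, 0, 0, 0.1, 2.5, 0, 0, 0, 0, 0, 0.1, 2.5, 0, 0, 0, 0, 0, 0.1, 2.5, 0, 0, 0, 0, 0, 0, 2.5, 0, 0, 0, 0, 0, 0, 2.5],
)

```text
clock: 9.25
tool_pos: [0.5037, 0.0373, 0.0483]
tcp_rot: [1.0, -0.022, -0.0, 0.0]
force: [-8.3, 1.0, 15.4]
grip_width: 0.0315
grip_force: 61.7
```

Contact at TCP z = 0.0483, exactly the height expected for fully home. Releasing and retreating upward.

>>> arm_command(
  moves=[0, 0, 0, 0, 0, -0.25, 2.5, 0, 0, 0, 0, 0, 0, 3.6, 0, 0, 0, 0, 0, 0, 4.6, 0, 0, 0, 0, 0, 0, 5.2, 0, 0, 0, 0, 0, 0, 5.2],
)

```text
clock: 9.88
tool_pos: [0.5033, 0.0372, 0.0482]
tcp_rot: [1.0, -0.022, -0.0, -0.0]
force: [0.1, 0.2, -0.5]
grip_width: 0.052
grip_force: 0.0
```

>>> arm_command(
  moves=[0, 0, 0, 0, 0, -1, 5.2, 0, 0, 0, 0, 0, -2, 5.2, 0, 0, 0, 0, 0, -3.5, 5.2, 0, 0, 0, 0, 0, -4.5, 5.2, 0, 0, 0, 0, 0, -4, 5.2],
)

```text
clock: 10.5
tool_pos: [0.5036, 0.0372, 0.2008]
tcp_rot: [1.0, -0.022, 0.001, 0.0]
force: [-0.3, -0.4, 0.1]
grip_width: 0.0518
grip_force: 0.0
```

Run:
```python
from h import *
c,a=snap('wrist','w5');b=snap('side','d5')[1];e=snap('scene','s5')[1]; s=bot.sense(); print(s['tool_pos'],s['tcp_rot'],s['grip_width'],s['force'])
f=lambda i,x,y,w,h,k:cv2.resize(i[y:y+h,x:x+w],None,fx=k,fy=k,interpolation=cv2.INTER_CUBIC)
o=np.zeros((600,800,3),np.uint8)
A=f(a,130,60,270,210,400/270);o[:A.shape[0],:400]=A
B=f(b,205,120,120,90,400/120);o[:300,400:]=B
C=f(e,215,100,120,90,400/120);o[300:,400:]=f(e,215,110,130,97,400/130)[:300]
o[320:600,:400]=f(b,205,180,120,84,400/120)
cv2.imwrite('pics/c5.png',o[...,::-1])
```

```text
[0.50521563 0.0372033  0.20220813] [ 9.99750570e-01 -2.20614072e-02  3.47721065e-03  3.43269093e-05] 0.05206993327431355 [ 0.15815396  1.00856717 -0.52881995]Traceback (most recent call last):
  File "<stdin>", line 7, in <module>
ValueError: could not broadcast input array from shape (298,400,3) into shape (300,400,3)
```

Run:
```python
import cv2,numpy as np
a,b,e=[cv2.imread(f'pics/{n}.png') for n in('w5','d5','s5')]
f=lambda i,x,y,w,h:cv2.resize(i[y:y+h,x:x+w],(400,300),interpolation=cv2.INTER_CUBIC)
cv2.imwrite('pics/c5.png',np.vstack([np.hstack([f(a,130,60,280,210),f(b,205,120,120,90)]),np.hstack([f(b,200,180,120,90),f(e,215,115,120,90)])]))
```

```text
(no output)
```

View pics/c5.png

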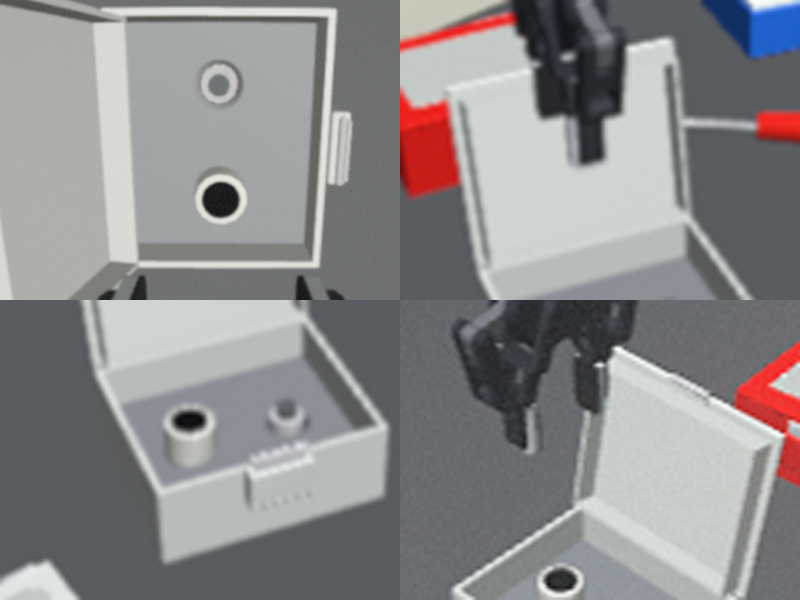

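The picture shows the eyepiece upright and home, with its black mouth at (220,200) in the wrist panel. The lid's far corners are at side px (220.6,147) and (286.6,132.6), and scene px (279.5,129.4) and (329.9,156.1).

Run:
```python
from h import *
from scipy.optimize import least_squares as L
np.set_printoptions(precision=4,suppress=True)
S,D=cam('scene'),cam('side')
yaw=-.044;Rz=np.array([[np.cos(yaw),-np.sin(yaw)],[np.sin(yaw),np.cos(yaw)]])
def W(p,c=(.538,.0356)): return np.r_[np.array(c)+Rz@p[:2],p[2]]
def res(p,full=False):
    th=p[0]; c=(.538+p[1],.0356+p[2]); e=[]
    for k,(s,d) in{-1:((279.5,129.4),(220.6,147)),1:((329.9,156.1),(286.6,132.6))}.items():
        X=W(np.array([k*.079,.066-.132*np.cos(th)+.003*np.sin(th),.062+.132*np.sin(th)+.003*np.cos(th)]),c)
        e+=[*(proj(S,X)[0]-s),*(proj(D,X)[0]-d)]
    return np.r_[e,p[1]/.002,p[2]/.002]
o=L(res,[1.6,0,0],diff_step=1e-4);print(o.x,o.fun)
print('red',px(S,(357,140),.05),px(D,(222,145),.05))
for th in(o.x[0],1.5,1.3,1.1,.9,.7,.5,.3,.2,.1,0):
    r=.112;print(round(th,2),'contact y,z (hinge rel)',-r*np.cos(th)+.006*np.sin(th),r*np.sin(th)+.006*np.cos(th),'edge',-.132*np.cos(th)+.006*np.sin(th),.132*np.sin(th)+.006*np.cos(th))
```

```text
[ 1.7837  0.0011 -0.0013] [-1.972  -0.4824 -1.3499 -1.3256  0.7149  0.9567  0.5814 -2.0847  0.5412
 -0.6387]
red [0.5332 0.3987 0.05  ] [0.5342 0.3598 0.05  ]
1.78 contact y,z (hinge rel) 0.029525116290907094 0.10820474808439975 edge 0.03375021094285494 0.12775336888439692
1.5 contact y,z (hinge rel) -0.0019375966671583986 0.11214386170966031 edge -0.0033523407005124567 0.1320937614417414
1.3 contact y,z (hinge rel) -0.024178519693450626 0.10952350973847315 edge -0.029528496265942374 0.128794673446817
1.1 contact y,z (hinge rel) -0.04545552143929604 0.10253680105543422 edge -0.05452744386780759 0.12036094825666294
0.9 contact y,z (hinge rel) -0.06492035498854952 0.09146227368790213 edge -0.07735255435396281 0.1071288118804518
0.7 contact y,z (hinge rel) -0.08179701885243656 0.07674143409432832 edge -0.09709386259812634 0.08962578783908215
0.5 contact y,z (hinge rel) -0.09541269370009653 0.05896115569501297 edge -0.11296434493790398 0.06854966646709704
0.3 contact y,z (hinge rel) -0.10522456554209984 0.03883028208082366 edge -0.12433129532461196 0.04474068621405045
0.2 contact y,z (hinge rel) -0.1085754407334487 0.02813136451609431 edge -0.12817677229027352 0.03210475113199553
0.1 contact y,z (hinge rel) -0.11084146601125792 0.017151367656112908 edge -0.13074154931681845 0.01914803598904947
0 contact y,z (hinge rel) -0.112 0.006 edge -0.132 0.006
```

>>> arm_command(
  moves=[0, 0, 0, 0, 0, -1.5, 3, 0, 0, 0, 0, 0, -2.5, 2, 0, 0, -0.175, 0, 0, -2, 0, 0, 0, -0.175, 0, 0, 0, 0, 0, 0, -0.175, 0, 0, 0, 0],
)

```text
clock: 11.28
tool_pos: [0.503, 0.0373, 0.2579]
tcp_rot: [0.971, 0.241, -0.001, -0.0]
force: [0.6, -0.4, -1.0]
grip_width: -0.0001
grip_force: 0.0
```

>>> arm_command(
  moves=[0, 0, -0.175, 0, 0, 0, 0, 0, 0, -0.175, 0, 0, 0, 0, 0, 0, -0.175, 0, 0, 0, 0, 0, 0, -0.175, 0, 0, 0, 0, 0, 0, -0.175, 0, 0, 0, 0],
)

```text
clock: 11.9
tool_pos: [0.5028, 0.0373, 0.2573]
tcp_rot: [0.777, 0.629, -0.001, -0.001]
force: [0.7, 0.5, 0.3]
grip_width: 0.0
grip_force: 0.0
```

>>> arm_command(
  moves=[0, 0, -0.166, 0, 0, 0, 0, 0, 0, 0, 3.5, 0.9, 0, 0, 0, 0, 0, 3.5, 0.9, 0, 0, 0, 0, 0, 3.5, 0.9, 0, 0, 0, 0, 0, 3.5, 0.8, 0, 0],
)

```text
clock: 12.52
tool_pos: [0.5449, 0.1763, 0.2573]
tcp_rot: [0.724, 0.69, -0.001, -0.001]
force: [0.0, 0.2, 0.8]
grip_width: -0.0003
grip_force: 0.0
```

>>> arm_command(
  moves=[0, 0, 0, 0, 0, 1.5, 0, 0, 0, 0, 0, 0, 2.5, 0, 0, 0, 0, 0, 0, 2, 0, 0, 0, 0, 0, 0, 1, 0, 0, 0, 0, 0, 0, 0, 0],
)

```text
clock: 13.15
tool_pos: [0.5446, 0.1748, 0.1872]
tcp_rot: [0.724, 0.689, -0.001, -0.001]
force: [-0.1, -0.9, 0.0]
grip_width: -0.0001
grip_force: 0.0
```

>>> arm_command(
  moves=[0, 0, 0, -1.8, 0, 0, 0, 0, 0, 0, -1.0, 0, 0, 0, 0, 0, 0, -1.0, 0, 0, 0, 0, 0, 0, -1.0, 0, 0, 0, 0, 0, 0, -0.8, 0, 0, 0],
)

```text
clock: 13.78
tool_pos: [0.5426, 0.1188, 0.1887]
tcp_rot: [0.724, 0.689, 0.0, 0.0]
force: [0.2, 1.5, 1.1]
grip_width: 0.0003
grip_force: 0.8
```

>>> arm_command(
  moves=[0, 0, 0, -1.1, 0, 0, 0, 0, 0, 0, -1.1, 0, 0.1, 0, 0, 0, 0, -1.0, 0, 0.2, 0, 0, 0, 0, -1.0, 0, 0.3, 0, 0, 0, 0, -1.0, 0, 0.4, 0],
)

```text
clock: 14.4
tool_pos: [0.54, 0.0668, 0.1783]
tcp_rot: [0.724, 0.69, 0.0, 0.0]
force: [1.2, 1.6, 3.4]
grip_width: -0.0001
grip_force: 1.1
```

>>> arm_command(
  moves=[0, 0, 0, -0.8, 0, 0.4, 0, 0, 0, 0, -0.8, 0, 0.45, 0, 0, 0, 0, -0.75, 0, 0.5, 0, 0, 0, 0, -0.7, 0, 0.55, 0, 0, 0, 0, -0.6, 0, 0.6, 0],
)

```text
clock: 15.02
tool_pos: [0.5381, 0.0307, 0.1529]
tcp_rot: [0.724, 0.69, 0.0, 0.0]
force: [1.9, 1.7, 1.1]
grip_width: -0.0002
grip_force: 1.3
```

>>> arm_command(
  moves=[0, 0, 0, -0.35, 0, 0.45, 0, 0, 0, 0, -0.3, 0, 0.45, 0, 0, 0, 0, -0.3, 0, 0.45, 0, 0, 0, 0, -0.25, 0, 0.45, 0, 0, 0, 0, -0.2, 0, 0.4, 0],
)

```text
clock: 15.65
tool_pos: [0.5374, 0.0168, 0.1311]
tcp_rot: [0.724, 0.69, -0.0, 0.0]
force: [-0.0, -1.1, 3.7]
grip_width: -0.0001
grip_force: 1.5
```

>>> arm_command(
  moves=[0, 0, 0, -0.25, 0, 0.45, 0, 0, 0, 0, -0.2, 0, 0.45, 0, 0, 0, 0, -0.2, 0, 0.45, 0, 0, 0, 0, -0.2, 0, 0.4, 0, 0, 0, 0, -0.15, 0, 0.3, 0],
)

```text
clock: 16.27
tool_pos: [0.5369, 0.0074, 0.1104]
tcp_rot: [0.724, 0.689, 0.0, -0.0]
force: [0.4, 1.9, 2.1]
grip_width: 0.0003
grip_force: 1.5
```

>>> arm_command(
  moves=[0, 0, 0, -0.2, 0, 0.3, 0, 0, 0, 0, -0.2, 0, 0.25, 0, 0, 0, 0, -0.2, 0, 0.2, 0, 0, 0, 0, -0.15, 0, 0.15, 0, 0, 0, 0, 0, 0, 0.1, 0],
)

```text
clock: 16.9
tool_pos: [0.5364, -0.0007, 0.1007]
tcp_rot: [0.724, 0.69, -0.0, -0.0]
force: [-0.5, 1.6, 3.6]
grip_width: -0.0002
grip_force: 1.5
```

>>> arm_command(
  moves=[0, 0, 0, 0, 0, 0.06, 0, 0, 0, 0, 0, 0, 0.06, 0, 0, 0, 0, 0, 0, 0.06, 0, 0, 0, 0, 0, 0, 0.06, 0, 0, 0, 0, 0, 0, 0.06, 0],
)

```text
clock: 17.52
tool_pos: [0.5366, -0.0008, 0.0979]
tcp_rot: [0.724, 0.69, -0.0, 0.0]
force: [-1.0, -1.4, 3.7]
grip_width: -0.0
grip_force: 1.7
```

>>> arm_command(
  moves=[0, 0, 0, 0, 0, 0.06, 0, 0, 0, 0, 0, 0, 0.06, 0, 0, 0, 0, 0, 0, 0.06, 0, 0, 0, 0, 0, 0, 0.06, 0, 0, 0, 0, 0, 0, 0.06, 0],
)

```text
clock: 18.15
tool_pos: [0.5369, -0.0006, 0.0956]
tcp_rot: [0.724, 0.69, -0.0, 0.0]
force: [-3.6, -2.3, 9.3]
grip_width: 0.0
grip_force: 4.2
```

>>> arm_command(
  moves=[0, 0, 0, 0, 0, 0.04, 0, 0, 0, 0, 0, 0, 0.04, 0, 0, 0, 0, 0, 0, 0.03, 0, 0, 0, 0, 0, 0, 0.03, 0, 0, 0, 0, 0, 0, 0.0, 0],
)

```text
clock: 18.77
tool_pos: [0.537, -0.0007, 0.0952]
tcp_rot: [0.724, 0.69, -0.0, 0.0]
force: [-5.3, -3.2, 11.9]
grip_width: 0.0002
grip_force: 6.0
```

>>> arm_command(
  moves=[0, 0, 0, 0, 0, 0.03, 0, 0, 0, 0, 0, 0, 0.03, 0, 0, 0, 0, 0, 0, 0.03, 0, 0, 0, 0, 0, 0, 0, 0, 0, 0, 0, 0, 0, 0.0, 0],
)

```text
clock: 19.4
tool_pos: [0.5371, -0.0007, 0.0948]
tcp_rot: [0.724, 0.69, -0.0, 0.0]
force: [-7.2, -2.5, 15.2]
grip_width: 0.0001
grip_force: 7.4
```

>>> arm_command(
  moves=[0, 0, 0, 0, -0.06, 0, 0, 0, 0, 0, 0, -0.06, 0, 0, 0, 0, 0, 0, -0.03, 0.02, 0, 0, 0, 0, 0, 0, 0.02, 0, 0, 0, 0, 0, 0, 0.0, 0],
)

```text
clock: 20.02
tool_pos: [0.5369, -0.0007, 0.0948]
tcp_rot: [0.724, 0.69, 0.001, 0.002]
force: [-3.3, -2.7, 12.7]
grip_width: -0.0003
grip_force: 6.5
```

>>> arm_command(
  moves=[0, 0, 0, -0.03, -0.03, 0.03, 0, 0, 0, 0, -0.03, -0.03, 0.03, 0, 0, 0, 0, 0, 0, 0.03, 0, 0, 0, 0, 0, 0, 0, 0, 0, 0, 0, 0, 0, 0.0, 0],
)

```text
clock: 20.65
tool_pos: [0.5367, -0.001, 0.0936]
tcp_rot: [0.724, 0.69, 0.002, 0.002]
force: [-0.2, -1.2, 8.9]
grip_width: 0.0003
grip_force: 4.7
```

>>> arm_command(
  moves=[0, 0, 0, 0, 0, 0.03, 0, 0, 0, 0, 0, -0.02, 0.03, 0, 0, 0, 0, 0, 0, 0, 0, 0, 0, 0, 0, 0, 0, 0, 0, 0, 0, 0, 0, 0.0, 0],
)

```text
clock: 21.28
tool_pos: [0.5366, -0.0011, 0.0926]
tcp_rot: [0.724, 0.69, 0.002, 0.002]
force: [2.1, -1.7, 7.3]
grip_width: -0.0
grip_force: 3.7
```

>>> arm_command(
  moves=[0, 0, 0, 0, 0.03, 0.04, 0, 0, 0, 0, 0, 0, 0.04, 0, 0, 0, 0, 0, 0, 0.04, 0, 0, 0, 0, 0, 0, 0, 0, 0, 0, 0, 0, 0, 0.0, 0],
)

```text
clock: 21.9
tool_pos: [0.5349, -0.0007, 0.0895]
tcp_rot: [0.724, 0.69, 0.0, 0.0]
force: [3.0, 0.0, 2.9]
grip_width: -0.0
grip_force: 1.7
```

>>> arm_command(
  moves=[0, 0, 0, 0, 0.03, 0.04, 0, 0, 0, 0, 0, 0, 0.04, 0, 0, 0, 0, 0, 0, 0.03, 0, 0, 0, 0, 0, 0, 0, 0, 0, 0, 0, 0, 0, 0.0, 0],
)

```text
clock: 22.52
tool_pos: [0.535, -0.0007, 0.0888]
tcp_rot: [0.724, 0.69, 0.0, -0.0]
force: [0.3, 0.5, 6.4]
grip_width: -0.0004
grip_force: 3.2
```

Force peaked around 15–17 N, dropped to about 3 N, and is rising again towards the stop, so it has clicked. Lifting slowly to check.

>>> arm_command(
  moves=[0, 0, 0, 0, 0, -0.15, 0, 0, 0, 0, 0, 0, -0.2, 0, 0, 0, 0, 0, 0, -0.3, 0, 0, 0, 0, 0, 0, -0.4, 0, 0, 0, 0, 0, 0, 0, 0],
)

```text
clock: 23.15
tool_pos: [0.535, -0.001, 0.0992]
tcp_rot: [0.724, 0.69, 0.0, 0.0]
force: [0.0, -0.3, -0.1]
grip_width: -0.0001
grip_force: 0.0
```

>>> arm_command(
  moves=[0, 0, 0, 0, 0, -1, 0, 0, 0, 0, 0, 0, -3, 0, 0, 0, 0, 0, 0, -4, 0, 0, 0, 0, 0, 0, -4, 0, 0, 0, 0, 0, 0, -2, 0],
)

```text
clock: 23.78
tool_pos: [0.5359, -0.001, 0.2422]
tcp_rot: [0.724, 0.69, 0.001, 0.002]
force: [0.3, -0.2, -1.4]
grip_width: 0.0
grip_force: 0.0
```

Run:
```python
from h import *
a=snap('wrist','w6')[1];b=snap('side','d6')[1];e=snap('scene','s6')[1]; s=bot.sense(); print(s['tool_pos'],s['force'])
f=lambda i,x,y,w,h:cv2.resize(i[y:y+h,x:x+w],(400,300),interpolation=cv2.INTER_CUBIC)
cv2.imwrite('pics/c6.png',np.vstack([np.hstack([a[60:360,80:480],f(b,200,160,140,105)]),np.hstack([f(b,0,0,560,420),f(e,205,145,140,105)])])[...,::-1])
```

```text
[ 0.53516516 -0.00097673  0.23946549] [-0.31801201 -0.0888334  -0.01961874]
```

View pics/c6.png

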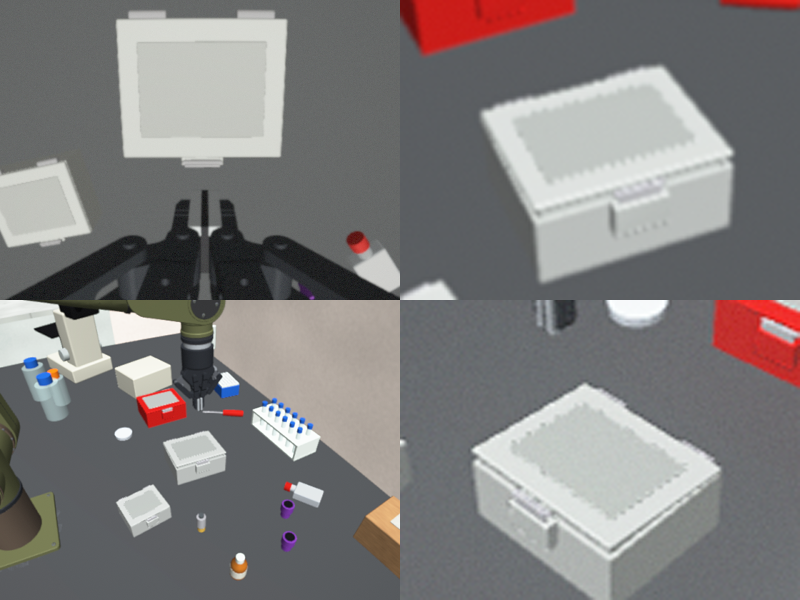

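The lid is shut and held by the catch (wrist panel, catch at (203,162)). The hand is clear, and everything else is where it was.

```bash
python3 -c "
from rig import bot
print(bot.hand_in())"
```

```text
the job is handed in; nothing more can be done
None
```

The eyepiece is fully home in the case's empty hole, and the lid clicked shut and stayed shut with the hand clear. The highest lid force I read was about 17 N, and I handed the job in at about 24 s; the hand-in gave no verdict.

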